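Check the side glide of a denture set-up on the articulator

ROBOT

A 6-joint arm with a two-finger parallel gripper is mounted at the origin on the work surface. World frame = base frame: x ahead of the robot, y to its left, z up, the work surface at z = 0. Lengths are in m, angles in rad, forces in N, time in s.
With the tool pointing down it reaches from about 0.375 to 0.975 m from the base axis. Payload 3.8 kg.
Tool frame: the origin (TCP) lies where the fingers leave the gripper's body, on its centre line; the fingertips stand 73 mm ahead of it and the grasp point (between the pads) lies 54 mm ahead of it (nose_length is the distance from the TCP to the fingertips, in m); z points along the fingers, y is the line along which they close (so a half turn about z gives the same grasp; the last joint's range is limited). The gripper opens to 85 mm and grips with 20 to 120 N. Pads are 22 mm wide; open, the fingers measure 114 mm over their backs; the gripper's body (76 mm by 85 mm) begins 54 mm behind the grasp point. The pads swing forward as they close: fully open they stand 13 mm farther back than shut.
Start: joints at [1.301, 0.264, 1.604, -0, 1.274, -0.037], TCP at [0.156, 0.657, 0.304] pointing down, gripper open.
Joint ranges: [-2.63, 2.63], [-0.94, 2.18], [0.31, 2.57], [-1.31, 4.45], [0, 2.66], [-2.55, 2.55]. Speed limits (rad/s): [2.57, 2.57, 3.14, 3.14, 3.14, 3.14].

INTERFACE

Orientations are given as a rotation vector (axis times angle).
In Python, from workcell import read_state, read_camera, calibration, finish_job, look_for, cut_out, tip_of, nose_length gives the robot as it stands.
- The arm moves only by the tool step_arm, never from a script. Its argument "targets" is a list of rows, each a list of 3 entries, a list of its own where there are three numbers: the turn, a rotation vector about the tool's x, y, z in rad, then the shift along the tool's x, y, z in mm, then the finger opening in mm, from 0 to 85.4. In form: [[[ax, ay, az], [x, y, z], grip], ...]. A call has 1 to 5 rows; each row shifts and turns the commanded pose from where the row before left it, along the tool's axes as they then stand; what a row does not reach is not made up. A row lasts 1/12 s, in which the tool goes at most 41.7 mm and 7.16 degrees, less where a joint would pass 70% of its speed; a pose out of reach is approached as far as the arm can. A call with a gripper value outside its range is refused whole. The fingers move at their own pace and stop on an object; "grip_force" is the grip in N (left out, the last holds). Time passes only in rows, so rows that do not move let the fingers close. It gives the time, the measured TCP pose, the force, the opening and the grip force at its end, in the units of the state.
- read_state(): the state, without advancing time (a new reading comes with each control period).
- read_camera(name): name is "scene" or "top"; returns the picture (420x560x3 uint8, red, green, blue); there is no depth.
- calibration(name): a dict with "camera_matrix" (3x3 intrinsics, pixels), "R" (3x3) and "t" (3): a world point X has camera coordinates R X + t. Camera axes: x right, y down, z forward; pixel columns grow to the right and rows downward; lengths in m; the calibration is good to about 2 mm. A picture is of the moment at which its call begins. calibration takes no time and is no camera call.
- finish_job(): hands the job in; it is judged then, once.
Trained networks look in the newest picture that a camera, given by its name, has taken for a name from the list of things; names that differ only in an ending like _2 or _b are one class to them, and where a whole thing is asked for, a point or a joint stands for the part that bears it (a point fixed in the world has none). Each returns a list of dicts, best first, with "score" (0 to 1); they miss things now and then, are a little off and sometimes report something else, mostly with a low value. They report only what shows in the picture. A call takes as long as a camera call. They do not tell look-alikes from the thing itself.
- look_for(camera, query): "extent" ([left, top, right, bottom] in pixels, round what is visible of it).
- cut_out(camera, query): "region" (420x560 bool, what is visible of it) and "extent" ([left, top, right, bottom] in pixels, round what is visible of it).
- tip_of(camera, query): "at" ([row, column] in pixels: a listed point, or the origin of a listed thing).
The state is a dict: "time": time; "q": joint angles; "joint_vel": joint speeds; "joint_torque": joint torques, N m; "tool_pos": TCP position; "tcp_rot": TCP orientation; "wrist_force": force on the tool from outside, world axes, zero at the start; "torque": the same for the moment, N m; "width": opening from 0.0 (shut) to 1.0 (fully open); "grip_force": force on a finger pad.
Only numpy, scipy, OpenCV 4.12 (cv2) and the standard library are available. Lean on these libraries where they do the work, as an engineer would, in place of code of your own. Each camera call takes 0.05 s, during which the arm holds its last target. There are 200 camera calls.

TASK

Check the side glide of the denture set-up on the articulator: with a fingertip press the pin-holder block at the front of the upper arm sideways until the tip of the incisal pin stands on the red line of the white incisal table, keep it on the line for about a second, then let go so that the springs bring the pin back to the middle line. Do not push the pin well past the red line and do not lift the upper arm; touch neither the casts with their wax and teeth nor the brass pin screw, and leave the loose things around the articulator where they are.

Things in the scene. Friction and masses are not known exactly. Their poses are not given: they have to be found in the camera images.
- articulator: dental articulator, aluminium, bolted with its grey dock plate (215 x 150 x 8 mm) to the bench: its lower frame never moves. Origin on the bench under its middle, z up; its front, with the incisal pin, is at -x; y runs across it. At rest the upper arm's top is at z = 138 mm and the pin's top, the highest point, at z = 175 mm
- incisal_table (a point): centre of the top of the white incisal table at the front, 52 mm along the articulator's x, 54 mm along its y, at x = -76 mm, y = 0, z = 30 mm in its frame. Lines along x mark it: black ones every 5 mm from y = -20 to +20 mm (middle line y = 0), and in place of the one at y = -10 mm the only red line, 2.6 mm wide
- upper_arm: T-shaped aluminium upper arm with pin holder block and incisal pin. Origin on the hinge line at the back, midway between the two ball joints, 125 mm above the bench, 127 mm behind the pin; axes as the articulator's at rest. Springs hold it in the middle; its weight holds it shut, and it would open upwards about the hinge line if lifted
- swing_axis (a point): +y ball joint of the articulator (x = 55, y = +55, z = 125 mm in its frame): pressed to -y, the arm swings about the vertical through it against the return springs. About 2 N on the block starts it, about 4.5 N holds the pin on the red line, about 6 N brings it to its stop, 16 mm from the middle. Let go, it glides back by itself in about half a second
- press_face (a point): centre of the flat +y side of the pin holder block: press here, towards the articulator's -y. Block 30 mm long (x = -92 to -62 mm in the articulator's frame), 16 mm wide (y), 22 mm high (z = 121 to 143 mm); the pin, 5 mm thick, leaves it upwards and downwards. The point moves with the arm: about 10 mm to -y and 4 mm to +x when the pin is on the red line
- pin_tip (a point): pointed dark lower end of the incisal pin, 0.5 mm above the incisal table; at rest at x = -72 mm, y = 0 in the articulator's frame. Swinging to -y it runs on an arc of 138 mm radius: on the red line it is 10 mm to -y and about 5 mm to +x of its place at rest
- red_mark (a point): point of the red line that the pin tip reaches: y = -10 mm, x = -67 mm, z = 30 mm in the articulator's frame
- upper_cast: plaster cast with pink wax and teeth under the upper arm; it spans x = -48 to +26 mm, y = -32 to +32 mm, z = 74 to 128 mm in the articulator's frame at rest (its origin is the articulator's origin then): do not touch
- lower_cast: its counterpart on the lower frame, same outline, z = 20 to 74 mm (its origin is the articulator's origin): do not touch
- pin_screw: brass thumbscrew, 13 mm across, that sticks 12 mm out of the -y side of the block and holds the pin; origin where it leaves the block: do not touch
- bottle: black plastic bottle with red cap, 42 mm diameter, 105 mm tall, standing loose beside the articulator; origin under its centre
- disc: small cutting disc, 24 mm across, on a 40 mm steel shank, lying loose on the bench; origin on the bench under the disc
- wax_knife: wax knife with wooden handle and narrow steel blades, 170 mm long, 12 mm thick, lying loose; origin under the middle of its handle, long axis x
- model: horseshoe-shaped plaster arch with teeth, about 60 x 60 x 19 mm, lying loose; origin under its middle
There are look-alikes about, which are no part of the job. Of the things that look like the bottle, take the one that is farthest to the robot's right at the start.

How it is judged:
On the way, in this order (a step that is already met when the one before it is completed fails the run):
1. the fingers press the upper arm so that the pin tip stays on the red line (within 2 mm) for 0.7 s (y of pin_tip in the frame of articulator between -0.012 and -0.008 m and contact force between the fingers and upper_arm above 0.5 N), for 0.7 s.
2. let go, the pin is back on the middle line (y of pin_tip in the frame of articulator above -0.0015 m and contact force between the fingers and upper_arm below 0.1 N), for 0.2 s.
At the end, for the whole second after the job is handed in: the pin tip is back within 1.5 mm of the middle line with the upper arm shut and at rest, and bottle, disc, wax knife and model are within 15 mm of where they were, the bottle upright (y of pin_tip in the frame of articulator between -0.0015 and 0.0015 m and z of pin_tip in the frame of articulator below 0.033 m and linear speed of upper_arm below 0.01 m/s and distance of each of bottle, disc, wax_knife, model from where it was at the start of the episode below 0.015 m and angle between bottle's own z axis and vertical below 0.2 rad); the robot touches nothing.
It fails at once if the pin is pushed more than 3.5 mm past the red line (y of pin_tip in the frame of articulator below -0.0135 m).
It fails at once if the upper arm is lifted (pin tip 6 mm off the table) (z of pin_tip in the frame of articulator above 0.0365 m).
It fails at once if a cast, its wax or its teeth are touched (contact force between any of the fingers, the arm and upper_cast above 0.5 N or contact force between any of the fingers, the arm and lower_cast above 0.5 N).
It fails at once if the pin screw is touched or the block is gripped across (contact force between any of the fingers, the arm and pin_screw above 0.5 N).
It fails at once if a loose thing is shifted, lifted or tipped (distance of any of bottle, disc, wax_knife, model from where it was at the start of the episode above 0.03 m).
It also fails if it takes over 35 s, if anything falls off the work surface, if the arm or the gripper's body presses on something with over 40 N, if the wrist force passes 120 N, or if a joint passes its speed limit or range.

## Working session

There is one attempt and no reset: what is moved stays moved. The work goes in short steps, Python scripts to look and compute and a tool call to move; the robot and the scene stay as the last step left them, time stands still between calls to the robot, and variables do not carry over. Pictures are saved under pics/ and viewed, at most 10 in all, crops included, and the job is handed in when it is done.

Besides the shell and the picture viewer there is one more tool, called by a JSON object that holds its "api" and its "payload". step_arm: Moves the arm, as the interface text tells. Its arguments: {"type":"object","properties":{"targets":{"type":"array","items":{"type":"array"}},"grip_force":{"type":"number"}},"required":["targets"]}

```bash
mkdir -p pics
python3 - <<'E'
from workcell import *
import cv2,numpy as np
for c in("scene","top"):
    im=read_camera(c);cv2.imwrite(f"pics/{c}0.png",im[:,:,::-1])
    k=calibration(c);print(c,np.round(k["camera_matrix"],1).tolist(),np.round(k["R"],3).tolist(),np.round(k["t"],3).tolist())
    for q in("incisal_table","press_face","pin_tip","red_mark","swing_axis","articulator","bottle"):
        print(q,[(np.round(d["at"],1).tolist(),round(d["score"],2)) for d in tip_of(c,q)][:3])
s=read_state();print({k:np.round(v,3).tolist() for k,v in s.items()},nose_length)
E
```

```text
scene [[421.0, 0.0, 277.3], [0.0, 421.0, 205.8], [0.0, 0.0, 1.0]] [[-0.77, 0.638, 0.001], [0.452, 0.546, -0.705], [-0.45, -0.542, -0.709]] [0.414, -0.236, 1.085]
incisal_table [([171.2, 282.2], 0.67)]
press_face [([130.7, 286.9], 0.81)]
pin_tip []
red_mark [([171.3, 278.9], 0.8)]
swing_axis [([181.8, 290.1], 0.9)]
articulator [([207.6, 269.2], 0.9), ([169.9, 284.8], 0.63)]
bottle [([278.9, 206.0], 0.75), ([126.2, 279.4], 0.71), ([178.2, 203.4], 0.67)]
top [[545.7, 0.0, 280.2], [0.0, 545.7, 203.6], [0.0, 0.0, 1.0]] [[0.045, -0.999, 0.005], [-0.975, -0.045, -0.217], [0.217, 0.005, -0.976]] [0.038, 0.606, 0.94]
incisal_table [([277.1, 343.7], 0.71)]
press_face [([277.3, 348.4], 0.85)]
pin_tip [([277.7, 344.4], 0.92)]
red_mark [([269.8, 343.6], 0.96), ([224.6, 283.1], 0.4), ([276.9, 346.3], 0.2)]
swing_axis [([224.5, 285.7], 0.93)]
articulator [([244.2, 321.3], 0.65)]
bottle [([144.7, 289.9], 0.86), ([220.7, 403.3], 0.79), ([191.6, 235.1], 0.72)]
{'time': 0.8, 'q': [1.301, 0.264, 1.604, 0.0, 1.274, -0.037], 'joint_vel': [0.001, -0.001, -0.001, -0.001, -0.001, 0.001], 'joint_torque': [-0.002, -51.499, -36.769, -0.0, 0.001, 0.0], 'tool_pos': [0.156, 0.657, 0.304], 'tcp_rot': [0.365, 3.12, 0.0], 'wrist_force': [0.095, -0.004, -0.438], 'torque': [0.041, -0.042, 0.017], 'grip_force': 0.0, 'width': 1.001} 0.0726
```

Run:
```python
import cv2,numpy as np
a=cv2.imread("pics/scene0.png");b=cv2.imread("pics/top0.png")
cv2.imwrite("pics/t.png",cv2.resize(b[80:380,150:530],None,fx=2,fy=2,interpolation=2)[:600])
cv2.imwrite("pics/s.png",cv2.resize(a[50:350,100:480],None,fx=2,fy=2,interpolation=2))
```

```text
(no output)
```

View pics/t.png

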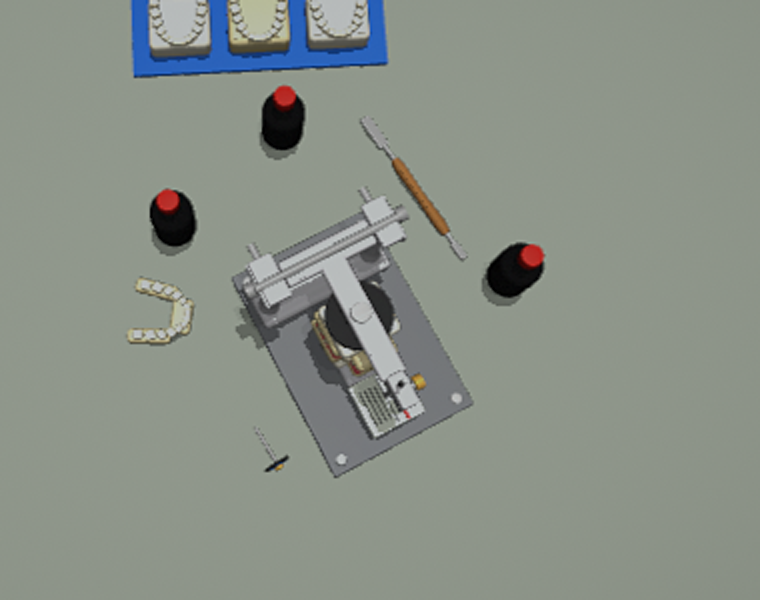

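View pics/s.png

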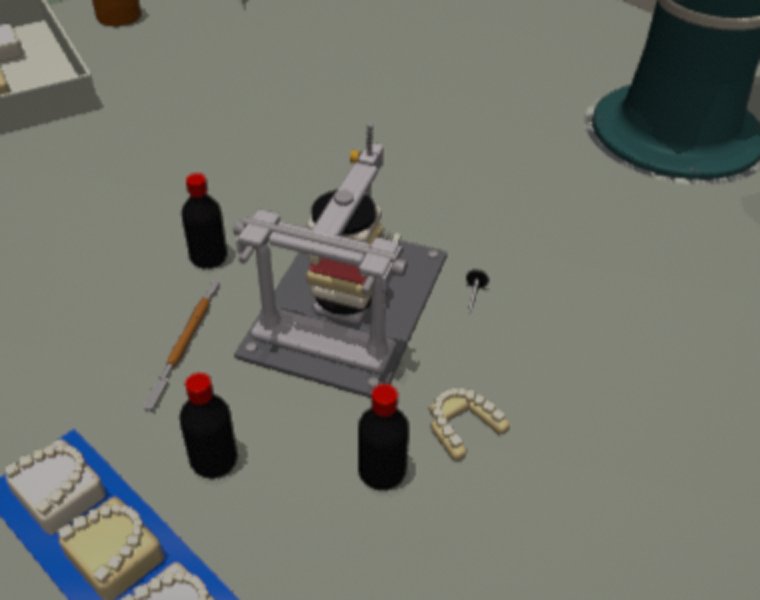

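The top picture shows the articulator in the middle of the crop, its front at lower right. The block is near pixel (350, 277), with the brass screw on its right (-y) side and the red line just below. The +y face therefore points left in the picture and is free. The scene camera looks from behind. Next I fit the articulator's pose.

```bash
cat > h.py <<'E'
import numpy as np,cv2
from workcell import *
from scipy.optimize import least_squares
from scipy.spatial.transform import Rotation as Ro
def proj(c,X):
    k=calibration(c);p=(np.asarray(X)@np.array(k["R"]).T+k["t"])@np.array(k["camera_matrix"]).T
    return p[:,:2]/p[:,2:]
def W(p,P):
    P=np.atleast_2d(P)*1e-3;c,s=np.cos(p[2]),np.sin(p[2])
    return np.c_[p[0]+c*P[:,0]-s*P[:,1],p[1]+s*P[:,0]+c*P[:,1],P[:,2]]
E
python3 - <<'E'
from h import *
L=[-76,0,30];F=[-77,8,132];S=[55,55,125];Rm=[-67,-10,30];T=[-72,0,30.5]
crop=lambda x,y:[150+x/2,80+y/2]
# (cam, P, col,row)
cs=lambda x,y:[100+x/2,50+y/2]
obs=[("top",L,343.7,277.1),("top",F,348.4,277.3),("top",S,285.7,224.5),("top",Rm,343.6,269.8),("top",T,344.4,277.7),
("scene",L,282.2,171.2),("scene",F,286.9,130.7),("scene",S,290.1,181.8),
("top",[0,0,0],321.3,244.2),("scene",[0,0,0],269.2,207.6),
("top",[-107.5,75,8],*crop(336,477)),("top",[-107.5,-75,8],*crop(472,403)),("top",[107.5,75,8],*crop(232,280)),
("scene",[-107.5,-75,8],*cs(330,222)) ,("scene",[-107.5,75,8],*cs(446,252)),("scene",[107.5,-75,8],*cs(236,355)),("scene",[0,-1e-9,175],0,0),
("scene",[-72,0,175],*cs(370,126)),("top",[-92,-8,143],*crop(424,409)),("top",[-92,8,143],*crop(402,420))]
obs=[o for o in obs if o[2]>0]
P=np.array([o[1] for o in obs],float);uv=np.array([o[2:] for o in obs])
def res(p):
    w=W(p,P);return (np.array([proj(o[0],w[i:i+1])[0] for i,o in enumerate(obs)])-uv).ravel()
r=least_squares(res,[.5,.4,.5],loss="soft_l1",f_scale=1.5)
print(r.x,np.degrees(r.x[2]))
for o,e in zip(obs,res(r.x).reshape(-1,2)):print(o[0],o[1],e.round(1))
np.save("p.npy",r.x)
for n,q in(("face",F),("contact",[-79,8,132]),("red",Rm)):print(n,W(r.x,q).round(4))
E
```

```text
[ 0.53610639 -0.02004034  0.53523008] 30.666424592796865
top [-76, 0, 30] [0.3 3.6]
top [-77, 8, 132] [-1.   1.4]
top [55, 55, 125] [-0.4 -0.6]
top [-67, -10, 30] [2.7 4.1]
top [-72, 0, 30.5] [-1.4  1.1]
scene [-76, 0, 30] [ 1.9 -1.9]
scene [-77, 8, 132] [ 1.9 -1.5]
scene [55, 55, 125] [ 0.1 -1.3]
top [0, 0, 0] [1.5 2.9]
scene [0, 0, 0] [ 2.5 -4.2]
top [-107.5, 75, 8] [-2.  -2.9]
top [-107.5, -75, 8] [-0.8 -3.8]
top [107.5, 75, 8] [-3.4 -4. ]
scene [-107.5, -75, 8] [-8.2 -0.1]
scene [-107.5, 75, 8] [-1.2 -0.2]
scene [107.5, -75, 8] [-3.3  1.3]
scene [-72, 0, 175] [-0.6 -2.5]
top [-92, -8, 143] [-0.8 -2.8]
top [-92, 8, 143] [ 1.8 -3.7]
face [[ 0.4658 -0.0524  0.132 ]]
contact [[ 0.4641 -0.0535  0.132 ]]
red [[ 0.4836 -0.0628  0.03  ]]
```

Run:
```python
from h import *
p=np.load("p.npy");im=cv2.imread("pics/top0.png")
z=6;x0,y0=285,225
c=cv2.resize(im[y0:y0+100,x0:x0+130],None,fx=z,fy=z,interpolation=cv2.INTER_CUBIC)
def ln(P,col):
    q=((proj("top",W(p,np.array(P,float)))-[x0,y0]+.5)*z).astype(int);cv2.polylines(c,[q],True,col,1)
ln([[-92,-8,143],[-92,8,143],[-62,8,143],[-62,-8,143]],(0,255,0))
ln([[-102,-27,30],[-102,27,30],[-50,27,30],[-50,-27,30]],(255,0,255))
ln([[-107.5,-75,8],[-107.5,75,8],[107.5,75,8],[107.5,-75,8]],(0,255,255))
cv2.imwrite("pics/o.png",c)
```

```text
(no output)
```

View pics/o.png

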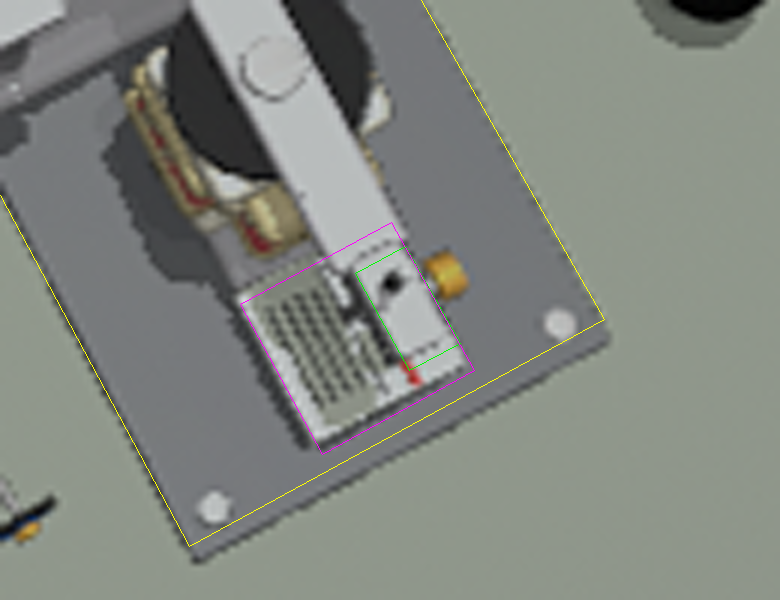

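The fit lands on the table and the block to about 1 px. The plan is to turn the tool so that its x lies along the articulator's +y, close the fingers, and hover beside the press face.

Run:
```python
from h import *
p=np.load("p.npy");s=read_state()
h=W(p,[-79,49,0])[0];print(h)
R=Ro.from_rotvec(s["tcp_rot"]);print(np.degrees(np.arctan2(R.as_matrix()[1,0],R.as_matrix()[0,0])))
d=np.array([p[2]]) 
ex=np.array([-np.sin(p[2]),np.cos(p[2])]);ey=np.array([np.cos(p[2]),np.sin(p[2])])
a=np.array(s["tool_pos"][:2]);m=np.array([.42,.33])
for u,v in((a,m),(m,h[:2])):print(v,"tool xy mm",1e3*(v-u)@ex,1e3*(v-u)@ey)
```

```text
[ 0.44316253 -0.018186    0.        ]
166.66197108431342
[0.42 0.33] tool xy mm -415.9051463544581 60.627922618326735
[ 0.44316253 -0.018186  ] tool xy mm -311.3064349966628 -157.66514877628757
```

{"api": "step_arm", "payload": {"targets": [[[0,0,0.115],[0,0,0],0],[[0,0,0.115],[0,0,0],0],[[0,0,0.115],[0,0,0],0],[[0,0,0.115],[0,0,0],0],[[0,0,0.115],[0,0,0],0]], "grip_force": 20}}

```text
time: 1.22
tool_pos: [0.1557, 0.6568, 0.3039]
tcp_rot: [-1.243, -2.885, -0.0]
wrist_force: [0.2, 0.3, -0.3]
width: 0.302
grip_force: 0.0
```

{"api": "step_arm", "payload": {"targets": [[[0,0,0.114],[0,0,0],0],[[0,0,0.114],[0,0,0],0],[[0,0,0],[-38,5.5,0],0],[[0,0,0],[-38,5.5,0],0],[[0,0,0],[-38,5.5,0],0]]}}

```text
time: 1.63
tool_pos: [0.2282, 0.5664, 0.3037]
tcp_rot: [1.553, 2.731, -0.0]
wrist_force: [0.6, -0.0, 0.3]
width: 0.005
grip_force: 0.0
```

{"api": "step_arm", "payload": {"targets": [[[0,0,0],[-38,5.5,0],0],[[0,0,0],[-38,5.5,0],0],[[0,0,0],[-38,5.5,0],0],[[0,0,0],[-38,5.5,0],0],[[0,0,0],[-38,5.5,0],0]]}}

```text
time: 2.05
tool_pos: [0.3494, 0.4162, 0.3042]
tcp_rot: [1.555, 2.73, 0.001]
wrist_force: [0.0, -0.8, -0.0]
width: -0.001
grip_force: 0.0
```

{"api": "step_arm", "payload": {"targets": [[[0,0,0],[-38,5.5,0],0],[[0,0,0],[-38,5.5,0],0],[[0,0,0],[-36,5.5,0],0],[[0,0,0],[-35,-17.5,0],0],[[0,0,0],[-35,-17.5,0],0]]}}

```text
time: 2.47
tool_pos: [0.4265, 0.2502, 0.3041]
tcp_rot: [1.555, 2.729, 0.001]
wrist_force: [1.1, -0.3, -0.6]
width: -0.0
grip_force: 0.0
```

{"api": "step_arm", "payload": {"targets": [[[0,0,0],[-35,-17.5,0],0],[[0,0,0],[-35,-17.5,0],0],[[0,0,0],[-35,-17.5,0],0],[[0,0,0],[-35,-17.5,0],0],[[0,0,0],[-30,-17.5,0],0]]}}

```text
time: 2.88
tool_pos: [0.4368, 0.0587, 0.3043]
tcp_rot: [1.555, 2.728, 0.001]
wrist_force: [0.7, -0.4, -0.4]
width: 0.002
grip_force: 0.0
```

```bash
cat >> h.py <<'E'
def where():
    p=np.load("p.npy");s=read_state();M=Ro.from_rotvec(s["tcp_rot"]).as_matrix()
    d=np.array(s["tool_pos"])-[p[0],p[1],0];c,q=np.cos(p[2]),np.sin(p[2])
    A=np.array([[c,q,0],[-q,c,0],[0,0,1]])
    print("t",round(s["time"],2),"TCP in art mm",(A@d*1e3).round(1),"force art",(A@s["wrist_force"]).round(2),"width",round(s["width"],3),"nose",nose_length)
    print("tool axes in art (cols)",(A@M).round(3).tolist())
E
python3 -c "
from h import *
where()"
```

```text
t 2.88 TCP in art mm [-45.3 118.4 304.3] force art [ 0.35 -0.73 -0.39] width 0.002 nose 0.0726
tool axes in art (cols) [[0.0, 1.0, 0.001], [1.0, -0.0, -0.001], [-0.001, 0.001, -1.0]]
```

{"api": "step_arm", "payload": {"targets": [[[0,0,0],[-35,-17.5,0],0],[[0,0,0],[-35,-16.5,0],0],[[0,0,0],[0,0,35],0],[[0,0,0],[0,0,35],0],[[0,0,0],[0,0,25],0]]}}

```text
time: 3.3
tool_pos: [0.4426, -0.0179, 0.2072]
tcp_rot: [-1.559, -2.727, 0.0]
wrist_force: [0.9, 0.1, -0.0]
width: 0.001
grip_force: 0.0
```

{"api": "step_arm", "payload": {"targets": [[[0,0,0],[0,0,9],0],[[0,0,0],[0,0,0],0],[[0,0,0],[0,0,0],0]]}}

```text
time: 3.55
tool_pos: [0.4436, -0.0166, 0.2005]
tcp_rot: [1.555, 2.73, 0.0]
wrist_force: [0.7, -0.7, -0.3]
width: 0.002
grip_force: 0.0
```

Run:
```python
from h import *
where()
a=read_camera("top");b=read_camera("scene")
z=5
A=cv2.resize(a[215:315,285:365],None,fx=z,fy=z,interpolation=2);B=cv2.resize(b[80:180,245:325],None,fx=z,fy=z,interpolation=2)
cv2.imwrite("pics/c1.png",np.hstack([A,B])[:,:,::-1])
```

```text
t 3.55 TCP in art mm [-77.8  50.1 200.5] force art [ 0.23 -0.93 -0.27] width 0.002 nose 0.0726
tool axes in art (cols) [[-0.0, 1.0, 0.0], [1.0, 0.0, -0.0], [-0.0, 0.0, -1.0]]
```

View pics/c1.png

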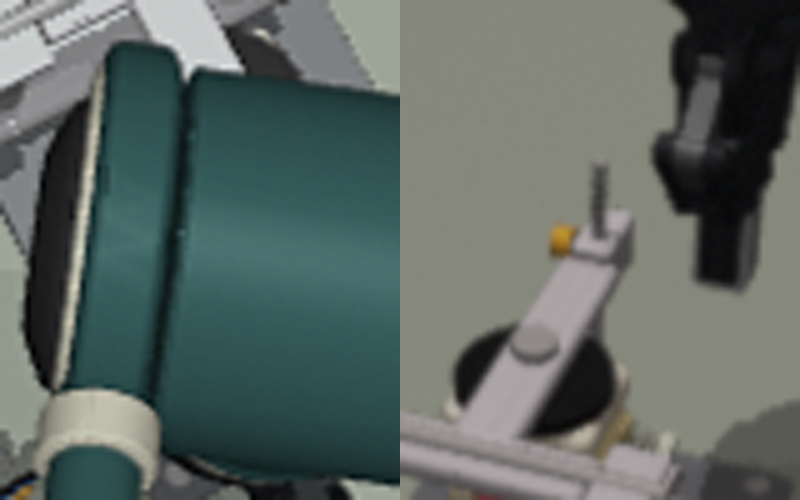

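The scene view shows the shut fingertips to the right of the block at block height, with clear space between them. The top camera is blocked by the arm. I'll approach to a few mm and then go in by feel, tracking the pin and screw in the scene picture.

{"api": "step_arm", "payload": {"targets": [[[0,0,0],[-10,0,0],0],[[0,0,0],[-8,0,0],0],[[0,0,0],[-4,0,0],0],[[0,0,0],[-3,0,0],0],[[0,0,0],[0,0,0],0]]}}

```text
time: 4.07
tool_pos: [0.4567, -0.039, 0.2003]
tcp_rot: [1.556, 2.728, 0.0]
wrist_force: [0.7, 0.8, -0.4]
width: 0.001
grip_force: 0.0
```

```bash
cat >> h.py <<'E'
def shift(save=None):
    ref=cv2.imread("pics/scene_ref.png",0).astype(np.float32)
    g=cv2.cvtColor(read_camera("scene"),cv2.COLOR_RGB2GRAY).astype(np.float32)
    r=slice(108,132),slice(271,289)
    H=np.eye(2,3,dtype=np.float32)
    t=cv2.resize(ref[r],None,fx=4,fy=4,interpolation=cv2.INTER_CUBIC)
    big=cv2.resize(g[96:144,251:301],None,fx=4,fy=4,interpolation=cv2.INTER_CUBIC)
    m=cv2.matchTemplate(big,t,cv2.TM_CCOEFF_NORMED);_,v,_,l=cv2.minMaxLoc(m)
    x,y=l
    sx=0.5*(m[y,x-1]-m[y,x+1])/(m[y,x-1]-2*m[y,x]+m[y,x+1]);sy=0.5*(m[y-1,x]-m[y+1,x])/(m[y-1,x]-2*m[y,x]+m[y+1,x])
    px=np.array([(x+sx)/4-20,(y+sy)/4-12])
    p=np.load("p.npy");q=proj("scene",W(p,[[-72,0,150],[-67,-10,150]]));e=q[1]-q[0]
    print("pin px",px.round(2),"score",round(v,3),"expected at red",e.round(2),"est y mm",round(-10*(px@e)/(e@e),2))
E
python3 - <<'E'
from h import *
cv2.imwrite("pics/scene_ref.png",read_camera("scene")[:,:,::-1])
where();shift();where()
E
```

```text
t 4.12 TCP in art mm [-78.1  24.7 200. ] force art [ 0.57 -0.22 -0.19] width -0.002 nose 0.0726
tool axes in art (cols) [[0.001, 1.0, 0.0], [1.0, -0.001, -0.0], [-0.0, 0.0, -1.0]]
pin px [ 0.1  -0.05] score 0.997 expected at red [-5.87  0.4 ] est y mm 0.18
t 4.17 TCP in art mm [-78.3  25.  199.9] force art [0.18 0.56 0.58] width 0.002 nose 0.0726
tool axes in art (cols) [[0.001, 1.0, -0.0], [1.0, -0.001, 0.0], [0.0, -0.0, -1.0]]
```

{"api": "step_arm", "payload": {"targets": [[[0,0,0],[-2,0,0],0],[[0,0,0],[-2,0,0],0],[[0,0,0],[-1,0,0],0],[[0,0,0],[0,0,0],0]]}}

```text
time: 4.5
tool_pos: [0.4584, -0.0424, 0.1997]
tcp_rot: [-1.555, -2.729, -0.0]
wrist_force: [-0.1, 1.1, 1.0]
width: 0.001
grip_force: 0.5
```

```bash
python3 -c "
from h import *
where();shift();where()"
```

```text
t 4.5 TCP in art mm [-78.2  20.4 199.7] force art [0.48 1.03 1.02] width 0.001 nose 0.0726
tool axes in art (cols) [[0.0, 1.0, -0.0], [1.0, -0.0, 0.001], [0.001, -0.0, -1.0]]
pin px [-0.82  0.37] score 0.945 expected at red [-5.87  0.4 ] est y mm -1.44
t 4.55 TCP in art mm [-78.2  20.4 199.7] force art [ 0.75  1.33 -0.24] width -0.002 nose 0.0726
tool axes in art (cols) [[0.0, 1.0, -0.0], [1.0, -0.0, 0.001], [0.001, -0.0, -1.0]]
```

{"api": "step_arm", "payload": {"targets": [[[0,0,0],[-1,0,0],0],[[0,0,0],[-1,0,0],0],[[0,0,0],[-1,0,0],0],[[0,0,0],[0,0,0],0]]}}

```text
time: 4.88
tool_pos: [0.4603, -0.0447, 0.1999]
tcp_rot: [-1.555, -2.729, -0.002]
wrist_force: [2.0, 5.4, -0.2]
width: -0.002
grip_force: 1.7
```

Run:
```python
from h import *
where();shift();where()
b=read_camera("scene")[95:155,245:325];r=cv2.imread("pics/scene_ref.png")[95:155,245:325,::-1]
cv2.imwrite("pics/c2.png",cv2.resize(np.hstack([r,b]),None,fx=5,fy=5,interpolation=2)[:,:,::-1])
```

```text
t 4.88 TCP in art mm [-77.8  17.4 199.9] force art [ 4.46  3.62 -0.17] width -0.002 nose 0.0726
tool axes in art (cols) [[0.0, 1.0, 0.001], [1.0, -0.0, 0.001], [0.001, 0.001, -1.0]]
pin px [-2.31  0.27] score 0.934 expected at red [-5.87  0.4 ] est y mm -3.95
t 4.93 TCP in art mm [-77.8  17.4 199.9] force art [2.16 2.83 0.47] width 0.004 nose 0.0726
tool axes in art (cols) [[0.0, 1.0, 0.001], [1.0, -0.0, 0.001], [0.001, 0.001, -1.0]]
```

View pics/c2.png

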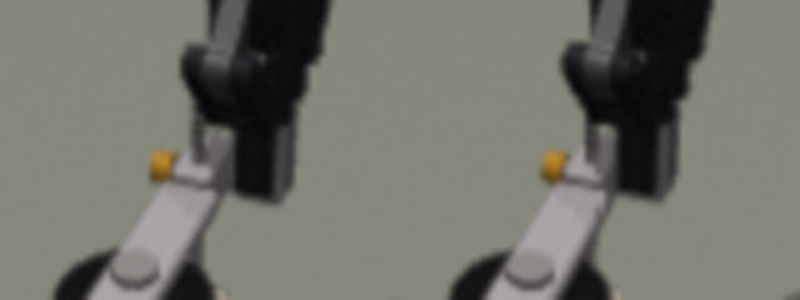

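Compared with the reference, the brass screw has moved about 1.7 px left (about 3 mm), and the finger rests on the +y face. The finger spoils my template, so I'll track the screw by colour instead.

```bash
cat >> h.py <<'E'
def cen(b):
    b=b[108:142,262:292].astype(float);w=np.clip(np.minimum(b[...,0],b[...,1]+30)-b[...,2]-40,0,None)
    y,x=np.mgrid[108:142,262:292];return np.array([(w*x).sum(),(w*y).sum()])/w.sum()
def screw():
    c0=cen(cv2.imread("pics/scene_ref.png")[:,:,::-1]);b=read_camera("scene");d=cen(b)-c0
    p=np.load("p.npy");h=np.array([55,55,0.])
    P=np.array([-77,-14,132.]);ds=np.linspace(0,.12,61)
    Q=np.array([h+Ro.from_rotvec([0,0,a]).apply(P-h) for a in ds]);ty=np.array([(h+Ro.from_rotvec([0,0,a]).apply(np.array([-72,0,30.])-h))[1] for a in ds])
    u=proj("scene",W(p,Q));u-=u[0]
    print("screw px",d.round(2),"-> pin y mm",round(np.interp(-d[0],-u[:,0],ty),2),"model px at red",np.interp(10,-ty,u[:,0]).round(2),np.interp(10,-ty,u[:,1]).round(2))
E
python3 -c "
from h import *
screw();where()"
```

```text
screw px [-1.63  0.1 ] -> pin y mm -2.72 model px at red -6.08 0.63
t 5.03 TCP in art mm [-77.9  17.4 199.9] force art [ 2.34  2.8  -0.32] width 0.0 nose 0.0726
tool axes in art (cols) [[0.0, 1.0, 0.0], [1.0, -0.0, 0.0], [0.0, 0.0, -1.0]]
```

{"api": "step_arm", "payload": {"targets": [[[0,0,0],[-1.5,0.5,0],0],[[0,0,0],[-1.5,0.5,0],0],[[0,0,0],[-1,0.5,0],0],[[0,0,0],[-1,0.5,0],0],[[0,0,0],[0,0,0],0]]}}

```text
time: 5.45
tool_pos: [0.4643, -0.0481, 0.1998]
tcp_rot: [-1.555, -2.729, -0.001]
wrist_force: [-0.9, 4.2, 0.7]
width: -0.003
grip_force: 2.3
```

```bash
python3 -c "
from h import *
screw();where();screw()"
```

```text
screw px [-4.35  0.42] -> pin y mm -7.19 model px at red -6.08 0.63
t 5.5 TCP in art mm [-76.1  12.6 199.8] force art [2.02 4.46 0.35] width -0.001 nose 0.0726
tool axes in art (cols) [[0.0, 1.0, -0.0], [1.0, -0.0, 0.001], [0.001, -0.0, -1.0]]
screw px [-4.3   0.44] -> pin y mm -7.11 model px at red -6.08 0.63
```

{"api": "step_arm", "payload": {"targets": [[[0,0,0],[-1,0.4,0],0],[[0,0,0],[-1,0.4,0],0],[[0,0,0],[-0.8,0.4,0],0],[[0,0,0],[0,0,0],0]]}}

```text
time: 5.88
tool_pos: [0.4665, -0.0498, 0.1998]
tcp_rot: [-1.555, -2.728, -0.0]
wrist_force: [-0.1, 5.4, 1.4]
width: -0.003
grip_force: 2.6
```

Run:
```python
from h import *
screw();where();screw()
for c in("top","scene"):
    im=read_camera(c)
    for q in("pin_tip","red_mark"):print(c,q,[(np.round(d["at"],1).tolist(),round(d["score"],2)) for d in tip_of(c,q)][:2])
where()
```

```text
screw px [-5.88  0.65] -> pin y mm -9.68 model px at red -6.08 0.63
t 5.93 TCP in art mm [-75.1  10.  199.7] force art [2.42 4.94 0.61] width -0.001 nose 0.0726
tool axes in art (cols) [[0.0, 1.0, -0.001], [1.0, -0.0, 0.002], [0.002, -0.001, -1.0]]
screw px [-5.83  0.67] -> pin y mm -9.6 model px at red -6.08 0.63
top pin_tip []
top red_mark [([230.0, 329.4], 0.62)]
scene pin_tip [([154.9, 267.5], 0.71)]
scene red_mark [([169.5, 279.9], 0.82), ([259.2, 329.9], 0.3)]
t 6.28 TCP in art mm [-75.1  10.  199.7] force art [2.84 5.24 0.37] width -0.003 nose 0.0726
tool axes in art (cols) [[0.0, 1.0, -0.001], [1.0, -0.0, 0.002], [0.002, -0.001, -1.0]]
```

The pin is at about -9.6 mm by the screw and about 5 N is on the finger, so it stands on the red line. Now hold, then release.

{"api": "step_arm", "payload": {"targets": [[[0,0,0],[0,0,0],0],[[0,0,0],[0,0,0],0],[[0,0,0],[0,0,0],0],[[0,0,0],[0,0,0],0],[[0,0,0],[0,0,0],0]]}}

```text
time: 6.7
tool_pos: [0.4664, -0.0497, 0.1997]
tcp_rot: [-1.555, -2.728, -0.0]
wrist_force: [-1.2, 5.6, 0.5]
width: 0.005
grip_force: 2.6
```

{"api": "step_arm", "payload": {"targets": [[[0,0,0],[0,0,0],0],[[0,0,0],[0,0,0],0],[[0,0,0],[0,0,0],0],[[0,0,0],[0,0,0],0],[[0,0,0],[0,0,0],0]]}}

```text
time: 7.12
tool_pos: [0.4664, -0.0497, 0.1997]
tcp_rot: [-1.555, -2.728, -0.0]
wrist_force: [-0.7, 5.8, 0.6]
width: -0.001
grip_force: 2.6
```

```bash
python3 -c "
from h import *
screw();where();screw()"
```

```text
screw px [-5.81  0.64] -> pin y mm -9.55 model px at red -6.08 0.63
t 7.17 TCP in art mm [-75.1  10.  199.7] force art [2.01 5.62 1.63] width -0.002 nose 0.0726
tool axes in art (cols) [[0.0, 1.0, -0.0], [1.0, -0.0, 0.002], [0.002, -0.0, -1.0]]
screw px [-5.81  0.65] -> pin y mm -9.56 model px at red -6.08 0.63
```

{"api": "step_arm", "payload": {"targets": [[[0,0,0],[5,-1,0],0],[[0,0,0],[8,-1,0],0],[[0,0,0],[12,0,0],0],[[0,0,0],[15,0,0],0],[[0,0,0],[15,0,0],0]]}}

```text
time: 7.63
tool_pos: [0.4365, -0.0035, 0.2]
tcp_rot: [1.555, 2.729, -0.001]
wrist_force: [0.1, -0.2, -0.4]
width: 0.001
grip_force: 0.0
```

{"api": "step_arm", "payload": {"targets": [[[0,0,0],[0,0,0],0],[[0,0,0],[0,0,0],0],[[0,0,0],[0,0,0],0],[[0,0,0],[0,0,0],0],[[0,0,0],[0,0,0],0]]}}

```text
time: 8.05
tool_pos: [0.4375, -0.0043, 0.2001]
tcp_rot: [1.556, 2.729, -0.0]
wrist_force: [0.4, -0.5, -0.5]
width: 0.002
grip_force: 0.0
```

Run:
```python
from h import *
screw();where();screw()
a=read_camera("scene")[50:290,130:370]
cv2.imwrite("pics/c3.png",cv2.resize(a,None,fx=2.5,fy=2.5,interpolation=2)[:,:,::-1])
```

```text
screw px [ 0.   -0.02] -> pin y mm 0.0 model px at red -6.08 0.63
t 8.1 TCP in art mm [-76.9  63.9 200. ] force art [-0.36  0.49  0.22] width -0.001 nose 0.0726
tool axes in art (cols) [[0.001, 1.0, 0.0], [1.0, -0.001, -0.0], [-0.0, 0.0, -1.0]]
screw px [ 0.01 -0.03] -> pin y mm 0.0 model px at red -6.08 0.63
```

View pics/c3.png

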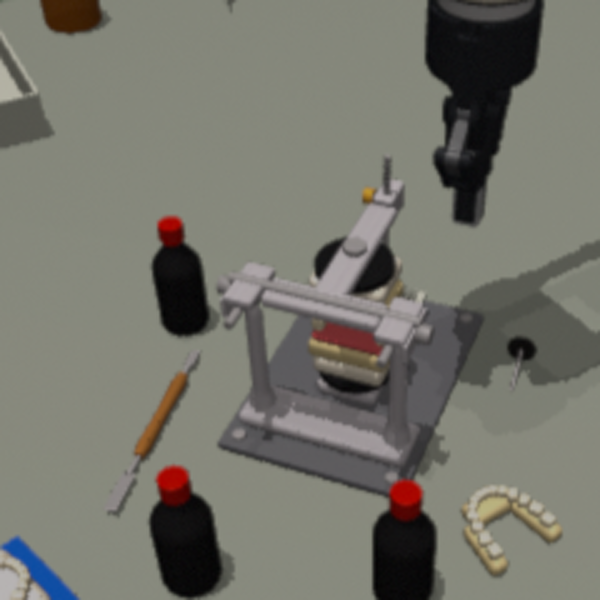

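The picture shows the fingers clear of the block and the screw back at its reference pixel (shift 0.0 px). The bottles, knife, disc and model all stand where they were. I'm handing the job in.

```bash
python3 -c "
from workcell import *
print(finish_job())"
```

```text
the job is handed in; nothing more can be done
None
```

I pressed the pin to about -9.6 mm by camera estimate (red line -10 mm, tolerance 2 mm), held it there for over 1.2 s and let go; it returned to the middle line, the loose things look unmoved, and the job is handed in (no verdict was returned).

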